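# Stow the key tag and walk the tray's binding cover shut

## Robot

A 6-joint arm with a two-finger parallel gripper is mounted at the origin on the work surface. World frame = base frame: x ahead of the robot, y to its left, z up, the work surface at z = 0. Lengths are in m, angles in rad, forces in N, time in s.
With the tool pointing down it reaches from about 0.325 to 0.9 m from the base axis. Payload 3.5 kg.
Tool frame: the origin (TCP) lies between the finger pads; the fingertips stand ctrl.nose_length ahead of it and the grasp point (between the pads) lies 3 mm ahead of it (ctrl.nose_length is the distance from the TCP to the fingertips, in m); x points along the fingers, y is the direction in which the jaws open and shut, and the axes are right-handed (so a half turn about x gives the same grasp; the last joint's range is limited). The gripper opens to 85 mm and grips with 20 to 120 N. Pads are 22 mm wide; open, the fingers measure 114 mm over their backs; the gripper's body (76 mm by 85 mm) begins 54 mm behind the grasp point. The pads swing forward as they close: fully open they stand 13 mm farther back than shut.
Start: joints at [1.123, 0.276, -0.026, 1.268, 0, 1.467], TCP at [0.211, 0.588, 0.253] pointing down, gripper open.
Joint ranges: [-3.12, 3.12], [-0.85, 1.88], [-1.08, 1.24], [-1.95, 2.15], [-1.57, 1.53], [-3.14, 3.14]. Speed limits (rad/s): [2.57, 2.57, 3.14, 3.14, 3.14, 3.14].

## Interface

Orientations are given as a 3x3 rotation matrix whose columns are the frame's x, y, z axes.
In Python, from cell import ctrl gives the robot as it stands. Calls block until the motion is done:
- ctrl.goto(position, orientation): joint-space move of the TCP to a pose.
- ctrl.move_straight(position, velocity=0.15, rotation=None, contact_N=None): straight line of the TCP; rotation=None keeps the orientation; velocity is the mean speed in m/s. With contact_N (N) it stops when the force on the tool has changed by that much, and returns True; else False.
- ctrl.set_joints(angles): joint-space move.
- ctrl.grip(opening, force=None): finger opening in m; force is the grip in N (None keeps the last); returns when the fingers have stopped.
- ctrl.dwell(seconds).
- ctrl.ik(position, orientation): joint angles nearest the present ones, or None.
- ctrl.get_obs(): the state.
- ctrl.get_image(name): name is "side" or "top" or "wrist"; returns the picture (384x512x3 uint8, red, green, blue); there is no depth.
- ctrl.camera_model(name): a dict with "fov_y" (degrees; the focal length in pixels is half the picture's height over the tangent of half this angle, whatever the lens; pixels are square), "cx", "cy" (the principal point, pixels), "R" (3x3) and "t" (3): a world point X has camera coordinates R X + t. Camera axes: x right, y down, z forward; pixel columns grow to the right and rows downward; lengths in m; the calibration is good to about 2 mm. A picture is of the moment at which its call begins: read the wrist's pose just before it. camera_model takes no time and is no camera call; for the wrist camera it gives the pose at the moment of the call.
A pose or a line that the arm cannot do raises ctrl.MotionError and nothing moves.
- ctrl.finish_job(): hands the job in, once; it reports no verdict.
The state is a dict: "time": time; "joints": joint angles; "qvel": joint speeds; "tau": joint torques, N m; "eef_pos": TCP position; "ee_rot": TCP orientation; "contact_force": force on the tool from outside, world axes, zero at the start; "moment": the same for the moment, N m; "gripper_width": finger opening in m.
Only numpy, scipy, OpenCV 4.12 (cv2) and the standard library are available. Lean on these libraries where they do the work, as an engineer would, in place of code of your own. Each camera call takes 0.05 s, during which the arm holds its last target.

## Task

Put the plastic key tag holder into the open front compartment of the aluminium tray, then slide the tray's wide cover towards you until it is fully home against the front wall at both ends. The cover binds in its side channels as soon as one end gets too far ahead of the other, so ease it along with light pushes behind its two end lips in turn, and never force it when it jams. Leave everything else where it is.

Things in the scene. Friction and masses are not known exactly. Their poses are not given: they have to be found in the camera images.
- tray: Fixed two-tier aluminium tray, 270 deep (x) by 300 wide (y). Origin: centre of its underside; x from its front wall (towards the robot) to its back, y to the robot's left. Front wall 6 thick, inner face at x -129, top at z 56. Side channels end at y +-136 inside, top z 59. The upper tier, holding a dish and a tin, stands over the rear: x 28 to 135, top z 94.
- cover: Loose aluminium cover, 160 (x) by 256 (y) by 4 thick, 0.6 to 1 kg, in the tray's side channels, its rear always under the upper tier. Top face at tray z 51. Origin: on its underside, 42 behind its front edge, midway across; axes as the tray's when square. Home: origin at tray x -85, front edge on the front wall at both ends; starts 50 to 57 open. It can slide, cock a little and lift 4.
- lip_left (a point): Middle of the rear (tray +x) face of the cover's left lip, at cover x -12, y 92, z 12; home at tray x -97. The lip is an upright flange 50 long (y), 5 thick, 16 high above the cover, 30 behind its front edge. Pushed here to -x the cover moves at 2 to 6 N: this end swings ahead, the other follows less, until the cover cocks and binds hard. Keep every push under 14 N or the sheet bends.
- lip_right (a point): The same point of the right lip, at cover x -12, y -92, z 12; home at tray x -97; same behaviour, mirrored. The channels are not quite square with the tray: the cover binds when one end is 0.5 to 15 ahead of the other, unequal for the two ends, different from tray to tray; beyond that the force climbs some 10 N per mm. Pushing the other end frees it. Nothing to push on between the lips.
- bay (a point): Centre of the floor of the tray's front compartment (tray x -74.5, y 0, z 6), which is 109 (x) by 252 (y) and 40 deep under the cover. At first only the strip between the front wall and the cover's front edge is open, 50 to 59 wide; the tag holder fits in with its 52 mm side along the front wall.
- tag: Loose white plastic key tag holder, a plate 28 (x) by 52 (y) by 12 high, with a small eye and steel ring reaching 9 mm beyond the middle of its +x side; 35 g. Origin: centre of the plate's underside. Lies flat on the table left or right of the tray.
- dish: Bystander: bone-coloured ceramic dish, 84 across, 24 high, in the upper tier. Origin: centre of its underside.
- marble_center (a point): Bystander: centre of a glass marble, 18 across, lying in the dish.
- tin: Bystander: round steel tin, 60 across, 22 high, in the upper tier. Origin: centre of its underside.
- case: Bystander: dark glasses case, 62 by 155 by 40 high, on the table. Origin: centre of its underside.
- mug: Bystander: bone-coloured mug, 80 across, 92 high, on the table. Origin: centre of its underside.
- tealight: Bystander: terracotta tealight holder, 64 across, 47 high, on the table left or right of the tray. Origin: centre of its underside.
- pot: Bystander: white pot with a plant, 96 across, 90 high (leaves to 150), on the table. Origin: centre of its underside.
Not all that is in view belongs to the job. There is more than one size of the tag; the one meant has the size given above.

How it is judged:
On the way, in this order (a step that is already met when the one before it is completed fails the run):
1. the tag holder lies released in the front compartment (x of tag in the frame of tray between -0.125 and -0.024 m and y of tag in the frame of tray between -0.12 and 0.12 m and z of tag in the frame of tray between 0 and 0.02 m and linear speed of tag below 0.02 m/s and contact force between the fingers and tag below 0.1 N), for 0.2 s.
2. both ends of the cover are home against the front wall (x of each of lip_left, lip_right in the frame of tray below -0.094 m), for 0.2 s.
At the end, for the whole second after the job is handed in: The tag holder lies at rest in the front compartment, under the cover; both lips of the cover stand within 3 mm of home, the cover at rest; dish, marble, tin, case, mug, tealight holder and pot are where they stood (within 20 mm) (all of step 2 and x of tag in the frame of tray between -0.125 and -0.024 m and y of tag in the frame of tray between -0.12 and 0.12 m and z of tag in the frame of tray between 0 and 0.02 m and linear speed of tag below 0.02 m/s and linear speed of cover below 0.01 m/s); the robot touches nothing.
It fails at once if the cover is pushed with more than 14 N (contact force between the fingers and cover above 14 N).
It fails at once if a bystander is moved more than 20 mm or knocked over (distance of any of dish, tin, case, mug, tealight, pot from where it was at the start of the episode above 0.02 m or angle between any of dish, tin, case, mug, tealight, pot's own z axis and vertical above 0.35 rad or distance between marble_center and dish above 0.045 m).
It also fails if it takes over 64 s, if anything falls off the work surface, if the arm or the gripper's body presses on something with over 40 N, if the wrist force passes 120 N, or if a joint passes its speed limit or range.

## Working session

There is one attempt and no reset: what is moved stays moved. The work goes in short steps, each a Python script; the robot and the scene stay as the last script left them, time stands still between calls to the robot, and variables do not carry over. Pictures are saved under pics/ and viewed, and the job is handed in when it is done.

```bash
ls; mkdir -p pics
python3 - <<'E'
from cell import ctrl
import cv2
o=ctrl.get_obs();print({k:o[k] for k in('time','eef_pos','gripper_width','contact_force')},ctrl.nose_length)
for n in('side','top','wrist'):
    m=ctrl.camera_model(n);print(n,m)
    cv2.imwrite(f'pics/{n}0.png',ctrl.get_image(n)[:,:,::-1])
E
```

```text
pics
{'time': 0.0, 'eef_pos': array([0.21095134, 0.58755557, 0.25213906]), 'gripper_width': 0.08510696487891095, 'contact_force': array([-0.22930748, -0.0397164 ,  0.43574627])} 0.022
side {'fov_y': 52.21901214145427, 'cx': 255.75523447194647, 'cy': 188.23038598882258, 'R': array([[-0.97060738, -0.24066284, -0.00164548],
       [-0.13105851,  0.53427641, -0.83508825],
       [ 0.20185384, -0.81032717, -0.55011354]]), 't': array([0.56536146, 0.1217825 , 1.11517677])}
top {'fov_y': 56.09290009126717, 'cx': 258.5944599815961, 'cy': 191.90878182928247, 'R': array([[ 4.63384133e-04, -9.99782456e-01,  2.08524936e-02],
       [-9.92207262e-01, -3.05784211e-03, -1.24560824e-01],
       [ 1.24597490e-01, -2.06322761e-02, -9.91992830e-01]]), 't': array([0.01718631, 0.59410322, 0.98049053])}
wrist {'fov_y': 62.88076618452674, 'cx': 256.0907700723509, 'cy': 190.98981663003676, 'R': array([[ 0.33746111,  0.94133792, -0.00170655],
       [ 0.90220449, -0.32291377,  0.28592614],
       [ 0.26860206, -0.09802861, -0.95825014]]), 't': array([-0.62345657, -0.03743401,  0.37873843])}
```

View pics/top0.png

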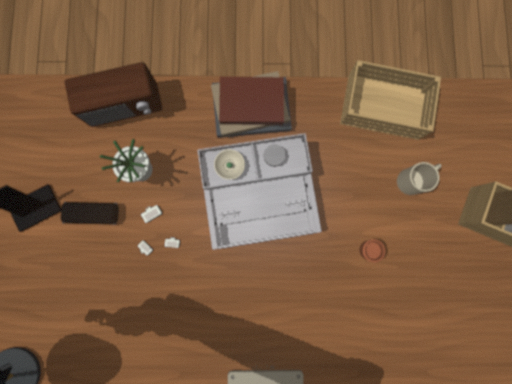

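View pics/side0.png

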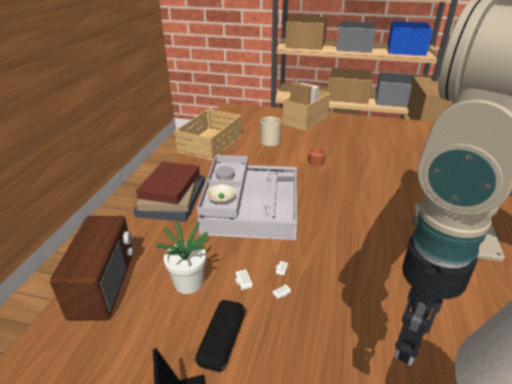

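View pics/wrist0.png

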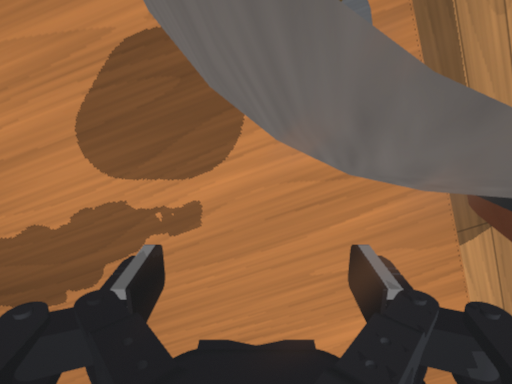

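```bash
cat > h.py <<'E'
import numpy as np, cv2
def ray(m,px):
    f=192/np.tan(np.radians(m['fov_y'])/2)
    d=np.array([(px[0]-m['cx'])/f,(px[1]-m['cy'])/f,1.])
    R=np.array(m['R']);t=np.array(m['t'])
    return -R.T@t, R.T@d
def onplane(m,px,z):
    c,d=ray(m,px); return c+d*(z-c[2])/d[2]
def proj(m,X):
    f=192/np.tan(np.radians(m['fov_y'])/2)
    p=np.array(m['R'])@X+np.array(m['t']); return np.array([m['cx'],m['cy']])+f*p[:2]/p[2]
E
python3 - <<'E'
from cell import ctrl
from h import *
m=ctrl.camera_model('top')
im=cv2.imread('pics/top0.png')
a=cv2.resize(im[125:255,130:330],None,fx=4,fy=4,interpolation=cv2.INTER_CUBIC);cv2.imwrite('pics/crop0.png',a)
hsv=cv2.cvtColor(im,cv2.COLOR_BGR2HSV)
mask=((hsv[...,1]<60)&(hsv[...,2]>150)).astype(np.uint8);mask[:,195:]=0;mask[:200]=0
cs,_=cv2.findContours(mask,cv2.RETR_EXTERNAL,cv2.CHAIN_APPROX_NONE)
for c in cs:
    if cv2.contourArea(c)<15: continue
    P=np.array([onplane(m,p[0],.012)[:2] for p in c],np.float32)
    print(c.mean(0),cv2.contourArea(c),cv2.minAreaRect(P))
for p in [(198,150),(309,135),(321,233),(213,248)]: print(p,onplane(m,p,.056))
E
```

```text
[[143.84375 247.78125]] 103.0 ((0.43685734272003174, 0.3421524465084076), (0.03836027532815933, 0.025167252868413925), 46.210819244384766)
[[171.46153846 242.61538462]] 98.5 ((0.4522338807582855, 0.2653537094593048), (0.039564575999975204, 0.025218088179826736), 89.99453735351562)
[[150.1875 213.125 ]] 181.0 ((0.5364667177200317, 0.3276214599609375), (0.034349434077739716, 0.05279004946351051), 32.258056640625)
(198, 150) [0.70946487 0.18844617 0.056     ]
(309, 135) [ 0.7546962  -0.12419733  0.056     ]
(321, 233) [ 0.47870606 -0.15249183  0.056     ]
(213, 248) [0.43811169 0.14213951 0.056     ]
```

View pics/crop0.png

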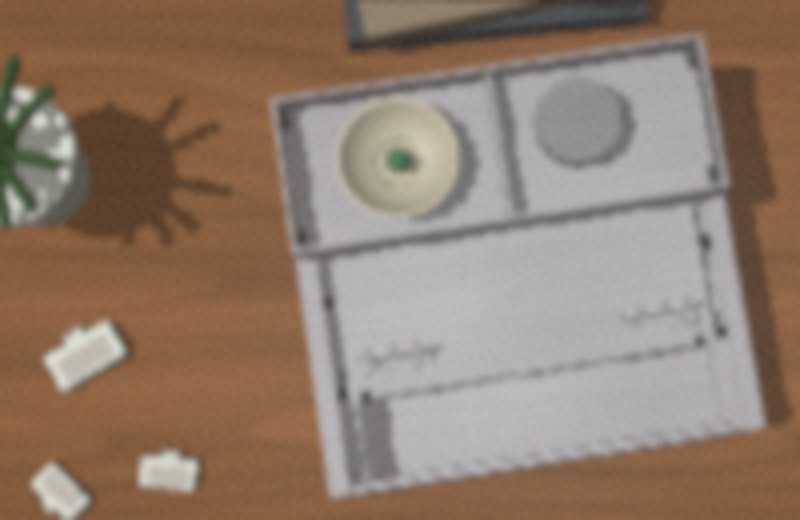

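The tag candidates in the top view are (150,213), measuring about 53×34 with the eye, and (144,248) and (171,243), both about 39×25. Only the first fits a 52×28 plate with a 9 mm eye. The crop shows its eye pointing up-left. I'll confirm with a wrist view from above it.

```bash
cat >> h.py <<'E'
def down(th,flip=False):
    # tool y along (-sin,cos) of yaw th
    x=np.array([0,0,-1.]);y=np.array([-np.sin(th),np.cos(th),0])*(-1 if flip else 1)
    return np.column_stack([x,y,np.cross(x,y)])
E
python3 - <<'E'
from cell import ctrl
from h import *
o=ctrl.get_obs();m=ctrl.camera_model('wrist')
R=o['ee_rot'];c=-m['R'].T@m['t']
print('cam in tool',R.T@(c-o['eef_pos']),'fwd',R.T@m['R'].T@[0,0,1]);print(R.round(2))
for d in(30,8):
  for f in(0,1):
    for p in ([.536,.328,.2],[.5,.05,.25]):
      q=ctrl.ik(np.array(p),down(np.radians(d),f));print(d,f,None if q is None else np.round(q,2), down(np.radians(d),f)[:,2].round(2))
E
```

```text
cam in tool [-0.12031447 -0.00052289 -0.07273624] fwd [9.58191183e-01 5.09336441e-04 2.86128288e-01]
[[-0.    0.34  0.94]
 [-0.    0.94 -0.34]
 [-1.   -0.   -0.  ]]
30 0 [ 0.45  0.31 -0.09  1.17  0.   -0.08] [0.87 0.5  0.  ]
30 0 [-0.03  0.06 -0.29  1.22  0.   -0.55] [0.87 0.5  0.  ]
30 1 [ 0.45  0.31 -0.09  1.17  0.    3.06] [-0.87 -0.5  -0.  ]
30 1 [-0.03  0.06 -0.29  1.22  0.    2.59] [-0.87 -0.5  -0.  ]
8 0 [ 0.45  0.31 -0.09  1.17  0.    0.31] [0.99 0.14 0.  ]
8 0 [-0.03  0.06 -0.29  1.22  0.   -0.17] [0.99 0.14 0.  ]
8 1 [ 0.45  0.31 -0.09  1.17  0.   -2.83] [-0.99 -0.14 -0.  ]
8 1 [-0.03  0.06 -0.29  1.22  0.    2.97] [-0.99 -0.14 -0.  ]
```

Run:
```python
from cell import ctrl
from h import *
t0=ctrl.get_obs()['time']
ctrl.goto([.52,.32,.17],down(np.radians(30)))
o=ctrl.get_obs();print(o['time']-t0,o['time'])
m=ctrl.camera_model('wrist');im=ctrl.get_image('wrist')[:,:,::-1].copy();cv2.imwrite('pics/w1.png',im)
np.save('w1.npy',m,allow_pickle=True)
hsv=cv2.cvtColor(im,cv2.COLOR_BGR2HSV)
mask=((hsv[...,1]<60)&(hsv[...,2]>150)).astype(np.uint8)
cs,_=cv2.findContours(mask,cv2.RETR_EXTERNAL,cv2.CHAIN_APPROX_NONE)
for c in cs:
    if cv2.contourArea(c)<400: continue
    P=np.array([onplane(m,p[0],.012)[:2] for p in c],np.float32)
    print(c.mean(0),cv2.contourArea(c),cv2.minAreaRect(P))
```

```text
1.5417 1.6917
[[208.96039604 339.75247525]] 847.0 ((0.6980879902839661, 0.36653968691825867), (0.03024439699947834, 0.09707740694284439), 40.88355255126953)
[[254.6626506  195.48795181]] 1638.0 ((0.5355351567268372, 0.32775139808654785), (0.03525713086128235, 0.05153784528374672), 30.05523681640625)
[[ 25.01286174 221.50160772]] 1097.5 ((0.6746022701263428, 0.14745736122131348), (0.1534402221441269, 0.01729697361588478), 9.091150283813477)
[[325.3358209  109.26865672]] 1128.0 ((0.43444952368736267, 0.34197473526000977), (0.03836784511804581, 0.026655595749616623), 46.418331146240234)
[[239.95967742  79.15322581]] 1242.0 ((0.4526030123233795, 0.26499518752098083), (0.03824617341160774, 0.026714757084846497), 85.23309326171875)
[[41.85714286 20.35064935]] 2037.5 ((0.49391648173332214, 0.10043646395206451), (0.04868730902671814, 0.0528443343937397), 9.084627151489258)
```

View pics/w1.png

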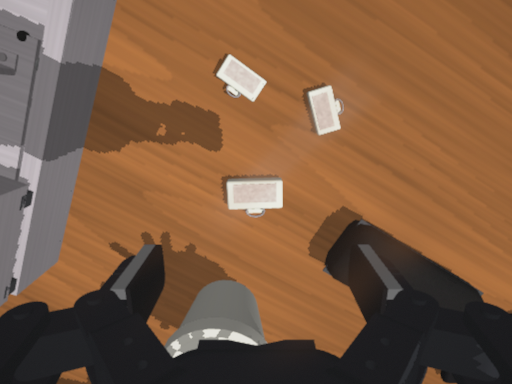

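The wrist view confirms the choice: the tag at (255,195) measures 51.5×35 with its eye, the decoys at (325,109) and (240,79) measure 38×27. Grasping across the 52 mm side.

Run:
```python
from cell import ctrl
from h import *
m=ctrl.camera_model('top')
print('case right edge',onplane(m,(118,222),.04),onplane(m,(118,204),.04))
R=down(np.radians(30)); x,y=.5324,.3260
ctrl.grip(.064,25)
ctrl.move_straight([x,y,.05],velocity=.2,rotation=R)
h=ctrl.move_straight([x,y,.012],velocity=.03,contact_N=4)
o=ctrl.get_obs();print(h,o['eef_pos'],o['contact_force'],o['time'])
```

```text
case right edge [0.5086964  0.40681882 0.04      ] [0.55860645 0.4092489  0.04      ]
True [0.53209619 0.32583695 0.01599544] [0.03806155 0.05351654 5.33538309] 3.8667
```

Run:
```python
from cell import ctrl
from h import *
x,y=.5324,.3260
ctrl.move_straight([x,y,.020],velocity=.05)
ctrl.grip(.03,25)
o=ctrl.get_obs();print(o['gripper_width'],o['time'])
ctrl.move_straight([x,y,.17],velocity=.2)
o=ctrl.get_obs();print(o['gripper_width'],o['time'],o['contact_force'])
m=ctrl.camera_model('top')
im=ctrl.get_image('wrist')[:,:,::-1];cv2.imwrite('pics/w2.png',im)
ctrl.goto([.44,.05,.22],down(np.radians(8)))
o=ctrl.get_obs();print(o['gripper_width'],o['time'])
m=ctrl.camera_model('wrist');im=ctrl.get_image('wrist')[:,:,::-1];cv2.imwrite('pics/w3.png',im);np.save('w3.npy',m,allow_pickle=True)
```

```text
0.0512144876369322 4.375
0.05136973235694858 5.275 [-0.29260959  0.04985735 -0.77196168]
0.051402883287936726 6.4583
```

View pics/w2.png

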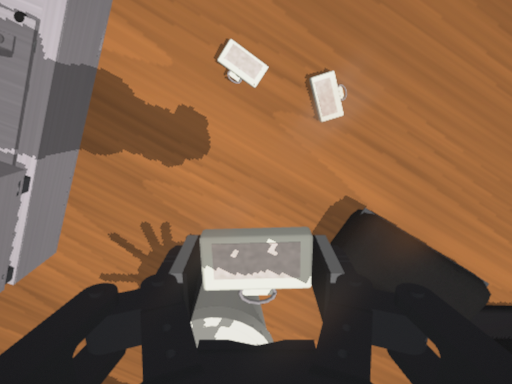

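View pics/w3.png

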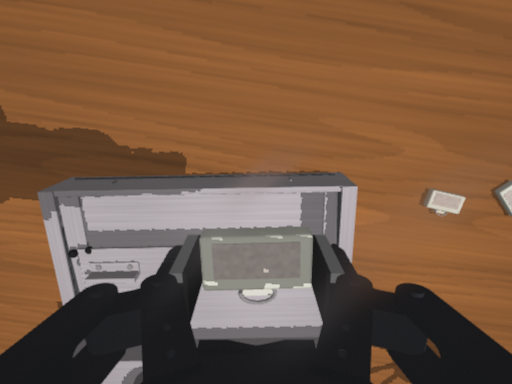

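Run:
```python
from h import *
im=cv2.imread('pics/w3.png')
a=cv2.resize(im[165:305,40:370],None,fx=2.4,fy=2.4,interpolation=cv2.INTER_CUBIC);cv2.imwrite('pics/crop3.png',a)
```

```text
(no output)
```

View pics/crop3.png

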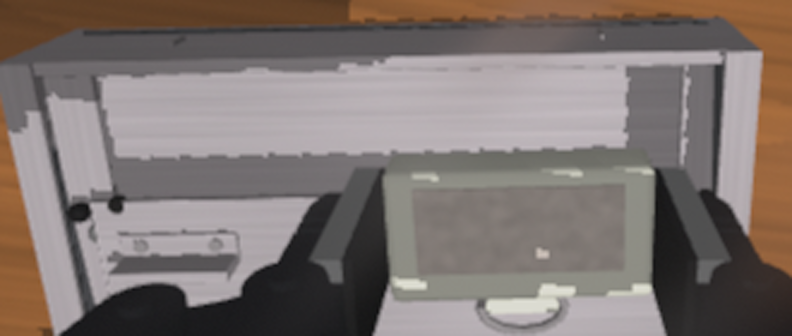

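Run:
```python
from h import *
m=np.load('w3.npy',allow_pickle=True).item()
im=cv2.imread('pics/w3.png');g=cv2.cvtColor(im,cv2.COLOR_BGR2GRAY)
for c in(75,90,110,150,180,250,320): print(c,list(enumerate(g[180:200,c],180)) if c in(110,250) else '')
C=lambda x,y:(40+x/2.4-.3,165+y/2.4-.3)
P={}
for n,p,z in [('FR',(3,64),.059),('FL',(759,52),.059),('w1',(60,66),.056),('w2',(700,56),.056),('wi1',(60,75),.056),('wi2',(700,65),.056),('c1',(130,198),.051),('c2',(340,195),.051),('outL',(740,240),.059),('outR',(55,330),.059)]:
    P[n]=onplane(m,C(*p),z)[:2];print(n,P[n].round(4))
for a,b in(('FR','FL'),('w1','w2'),('wi1','wi2'),('c1','c2')):
    d=P[b]-P[a];print(a,b,np.linalg.norm(d).round(4),np.degrees(np.arctan2(-d[0],d[1])))
mt=None
```

```text
75 
90 
110 [(180, np.uint8(84)), (181, np.uint8(84)), (182, np.uint8(85)), (183, np.uint8(86)), (184, np.uint8(85)), (185, np.uint8(84)), (186, np.uint8(83)), (187, np.uint8(84)), (188, np.uint8(83)), (189, np.uint8(86)), (190, np.uint8(100)), (191, np.uint8(111)), (192, np.uint8(110)), (193, np.uint8(109)), (194, np.uint8(109)), (195, np.uint8(118)), (196, np.uint8(151)), (197, np.uint8(171)), (198, np.uint8(170)), (199, np.uint8(171))]
150 
180 
250 [(180, np.uint8(100)), (181, np.uint8(101)), (182, np.uint8(100)), (183, np.uint8(101)), (184, np.uint8(102)), (185, np.uint8(102)), (186, np.uint8(102)), (187, np.uint8(134)), (188, np.uint8(166)), (189, np.uint8(175)), (190, np.uint8(172)), (191, np.uint8(170)), (192, np.uint8(170)), (193, np.uint8(173)), (194, np.uint8(172)), (195, np.uint8(173)), (196, np.uint8(174)), (197, np.uint8(174)), (198, np.uint8(175)), (199, np.uint8(177))]
320 
FR [ 0.4801 -0.1473]
FL [0.434 0.143]
w1 [ 0.479  -0.1271]
w2 [0.4396 0.1216]
wi1 [ 0.4828 -0.1273]
wi2 [0.4432 0.1224]
c1 [ 0.536  -0.1027]
c2 [ 0.5221 -0.0148]
outL [0.5151 0.154 ]
outR [ 0.6    -0.1314]
FR FL 0.294 9.013648308683477
w1 w2 0.2518 8.99986641469631
wi1 wi2 0.2527 9.002873645806165
c1 c2 0.0889 8.962431956714662
```

```bash
cat >> h.py <<'E'
YAW=np.radians(9.0);T0=np.array([.592,.019]);A=np.array([[np.cos(YAW),-np.sin(YAW)],[np.sin(YAW),np.cos(YAW)]])
def tw(x,y,z): return np.array([*(T0+A@[x,y]),z])
def wt(p): return A.T@(np.array(p[:2])-T0)
RT=down(YAW)
E
python3 - <<'E'
from cell import ctrl
from h import *
ctrl.move_straight(tw(-.105,0,.09),velocity=.2,rotation=RT)
h=ctrl.move_straight(tw(-.105,0,.0245),velocity=.06,contact_N=3)
o=ctrl.get_obs();print(h,o['eef_pos'],o['contact_force'],o['time'])
ctrl.grip(.07)
o=ctrl.get_obs();print(o['gripper_width'],o['time'],o['contact_force'])
ctrl.move_straight(tw(-.105,0,.15),velocity=.25)
m=ctrl.camera_model('wrist');im=ctrl.get_image('wrist')[:,:,::-1];cv2.imwrite('pics/w4.png',im);np.save('w4.npy',m,allow_pickle=True)
print(ctrl.get_obs()['time'])
cv2.imwrite('pics/side4.png',ctrl.get_image('side')[:,:,::-1])
E
```

```text
True [0.48763295 0.00266965 0.02575778] [-0.00555316 -0.71570175  2.88348164] 8.3917
0.07015424850557878 8.7167 [-0.79039455 -0.16806455  0.15463083]
9.4167
```

View pics/w4.png

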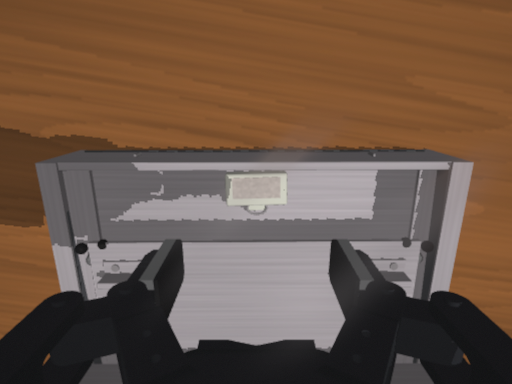

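The tag lies flat and free in the open strip at (257,190). The lips stand at about (115,268) and (395,268). Next I measure the lips in this frame and start pushing gently.

Run:
```python
from h import *
im=cv2.imread('pics/w4.png')
a=cv2.resize(im[140:300,40:240],None,fx=3.6,fy=3.6,interpolation=cv2.INTER_CUBIC)
b=cv2.resize(im[140:300,270:470],None,fx=3.6,fy=3.6,interpolation=cv2.INTER_CUBIC)
cv2.imwrite('pics/crop4a.png',a);cv2.imwrite('pics/crop4b.png',b)
```

```text
(no output)
```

View pics/crop4a.png

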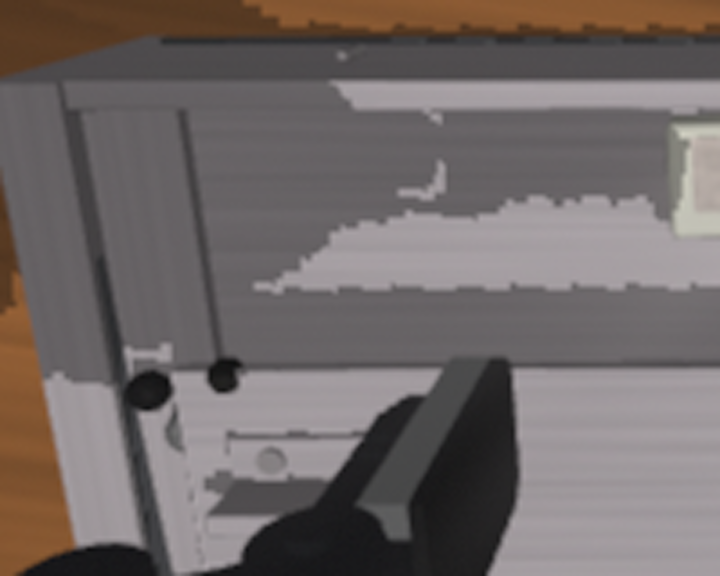

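View pics/crop4b.png

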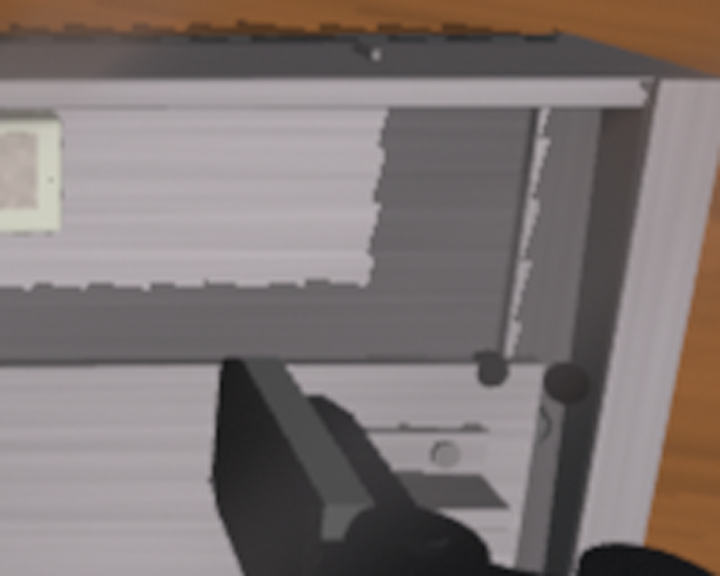

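Run:
```python
from h import *
m=np.load('w4.npy',allow_pickle=True).item()
L=lambda x,y:(40+x/3.6-.4,140+y/3.6-.4)
Rr=lambda x,y:(270+x/3.6-.4,140+y/3.6-.4)
for n,p,z in [('FR corner out',L(0,82),.059),('FL corner out',Rr(718,78),.059),('wall out R',L(200,80),.056),('wall out L',Rr(500,78),.056),
 ('wall in R',L(200,108),.056),('wall in L',Rr(500,105),.056),('cov R',L(300,365),.051),('cov L',Rr(420,362),.051),('lipfront R',L(300,434),.051),('lipfront L',Rr(420,428),.051)]:
    print(n,(wt(onplane(m,p,z))*1000).round(1))
```

```text
FR corner out [-136.5 -147.4]
FL corner out [-137.4  145. ]
wall out R [-136.3 -111.1]
wall out L [-136.8  105.2]
wall in R [-130.8 -111.9]
wall in L [-131.5  106. ]
cov R [ -74.2 -101.4]
cov L [-74.9  99.1]
lipfront R [ -57.9 -103.3]
lipfront L [-59.3 101. ]
```

```bash
cat >> h.py <<'E'
ZP=.078
def push(ctrl,side,xstart,xend,v=.02,N=8.):
    """side +1 left; xs are finger-front positions in tray frame (TCP = +.011)"""
    y=.092*side
    ctrl.move_straight(tw(xstart+.011,y,ZP),velocity=.3)
    h=ctrl.move_straight(tw(xend+.011,y,ZP),velocity=v,contact_N=N)
    o=ctrl.get_obs();p=wt(o['eef_pos'])-[.011,0]
    f=A.T@o['contact_force'][:2]
    print('L' if side>0 else 'R',h,'x %.1f y %.1f z %.1f'%(*(p*1e3),o['eef_pos'][2]*1e3),'f',f.round(1),o['contact_force'][2].round(1),'t %.1f'%o['time'],flush=True)
    return h,p[0],f[0]
E
python3 - <<'E'
from cell import ctrl
from h import *
ctrl.move_straight(tw(-.022,.092,.15),velocity=.3)
ctrl.grip(0.0)
h=ctrl.move_straight(tw(-.022,.092,ZP),velocity=.15,contact_N=5)
print(h,ctrl.get_obs()['eef_pos'],ctrl.get_obs()['time'],ctrl.get_obs()['gripper_width'])
push(ctrl,1,-.033,-.055,v=.025,N=3)
im=ctrl.get_image('wrist')[:,:,::-1];cv2.imwrite('pics/w5.png',im)
E
```

```text
False [0.55625425 0.10646714 0.07830183] 11.3333 -0.0001747318904004574
L True x -44.2 y 92.0 z 77.8 f [0.  0.4] -0.1 t 12.1
```

View pics/w5.png

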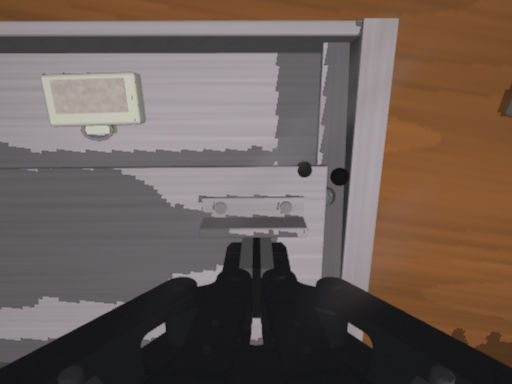

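Run:
```python
from cell import ctrl
from h import *
x={1:-.044,-1:-.044}
s=1
for i in range(4):
    h,p,f=push(ctrl,s,x[s]+.004,x[s]-.02,v=.025,N=8)
    x[s]=p
    # back off
    ctrl.move_straight(tw(p+.011+.006,.092*s,ZP),velocity=.1)
    s=-s
    # other lip may have moved; approach start from its old position (more +x) but safe vs lead
    ctrl.move_straight(tw(max(x[s]+.006,p+.006)+.011,.092*s,ZP),velocity=.4)
print(ctrl.get_obs()['time'])
```

```text
L True x -61.3 y 91.0 z 78.3 f [1.  0.1] 0.3 t 13.3
R False x -64.0 y -92.1 z 78.1 f [2.7 0.9] 0.0 t 15.5
L False x -80.1 y 91.5 z 78.5 f [ 3.6 -2.6] -2.9 t 17.7
R False x -83.9 y -92.2 z 78.1 f [ 3.1 -0. ] 0.5 t 20.0
20.8167
```

Run:
```python
from cell import ctrl
from h import *
x={1:-.080,-1:-.084}
s=1
for end in (-.094,-.096,-.102,-.102):
    h,p,f=push(ctrl,s,x[s]+.004,end,v=.02,N=7)
    x[s]=p
    ctrl.move_straight(tw(p+.011+.006,.092*s,ZP),velocity=.1)
    s=-s
    ctrl.move_straight(tw(max(x[s]+.006,p+.006)+.011,.092*s,ZP),velocity=.4)
m=ctrl.camera_model('wrist');im=ctrl.get_image('wrist')[:,:,::-1];cv2.imwrite('pics/w6.png',im)
```

```text
L False x -93.7 y 91.8 z 78.2 f [ 2.2 -1.7] 0.0 t 22.1
R False x -95.8 y -92.1 z 78.1 f [2.5 1. ] -0.4 t 24.2
L True x -98.7 y 91.5 z 78.2 f [ 0.9 -1. ] 1.0 t 25.8
R True x -98.7 y -91.7 z 78.2 f [1.4 0. ] 1.3 t 27.4
```

View pics/w6.png

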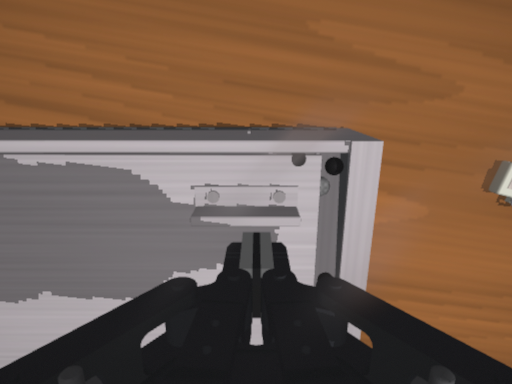

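Run:
```python
from cell import ctrl
from h import *
for s in (1,-1):
    h,p,f=push(ctrl,s,-.094,-.102,v=.015,N=7)
    ctrl.move_straight(tw(p+.011+.006,.092*s,ZP),velocity=.1)
    if s==1: ctrl.move_straight(tw(-.092+.011,-.092,ZP),velocity=.4)
ctrl.move_straight(tw(-.081,-.092,.15),velocity=.2)
ctrl.move_straight(tw(-.105,0,.2),velocity=.3)
m=ctrl.camera_model('wrist');im=ctrl.get_image('wrist')[:,:,::-1];cv2.imwrite('pics/w7.png',im);np.save('w7.npy',m,allow_pickle=True)
cv2.imwrite('pics/side7.png',ctrl.get_image('side')[:,:,::-1])
cv2.imwrite('pics/crop7.png',cv2.resize(im[110:310,56:456],None,fx=2,fy=2,interpolation=cv2.INTER_CUBIC))
print(ctrl.get_obs()['time'])
```

```text
L True x -99.0 y 91.7 z 78.2 f [2.  0.2] 1.4 t 29.0
R True x -98.8 y -91.6 z 78.1 f [ 1.8 -0.4] 0.8 t 30.6
31.9833
```

View pics/crop7.png

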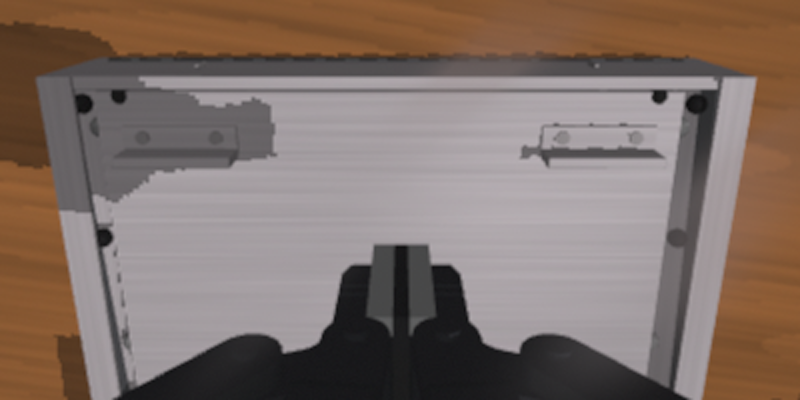

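View pics/side7.png

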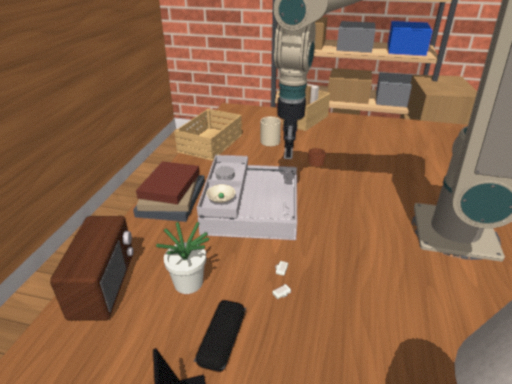

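The cover's front edge meets the wall along its full width (crop row ~90, no open strip). Both lips sit level (rows ~150), and the bystanders stand where they were in the side view.

Run:
```python
from cell import ctrl
ctrl.dwell(.3)
o=ctrl.get_obs();print(o['time'],o['contact_force'])
ctrl.finish_job()
```

```text
32.2833 [0.00940163 0.89541302 0.29922358]
the job is handed in; nothing more can be done
```

I put the 52×28 mm tag holder in the tray's front compartment and eased the cover home. The job was handed in at 32.3 s of the 64 s allowed; it reports no verdict.

- **Tag:** I gripped it across its 52 mm side and lowered it onto the compartment floor. The wrist picture after release showed it lying flat in the open strip.
- **Cover:** I pushed the left and right lips in turn, with each push set to stop at 7–8 N, under the 14 N limit. I saw only the force after each stop, not the peaks.
- **Home check:** on the final re-push, both ends stopped hard at -99.0 mm (left) and -98.8 mm (right) in my tray frame. Nominal home is -97 mm. My frame reads 1–2 mm too far forward (I measured the front wall's inner face at about -131 mm instead of -129 mm), so this fits.
- **Last pictures:** the wrist view showed no gap along the front wall at either end. In the side view, by eye, the dish, tin, case, mug, tealight holder, pot and the two smaller tags were unmoved. I did not measure them. Once the cover closed, I could no longer see the tag.

The gripper was clear of everything at hand-in, and no check failed or disagreed.

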